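# Tip the lid of the timer's box shut

### The job

The kitchen timer has been put away in one of the two open boxes. Shut that box: push its lid from behind, past upright, then let it fall fully shut by its own weight rather than following it or pressing it down. Leave the other, empty box standing open, and do not shift either box.

Things in the scene. Friction and masses are not known exactly. Their poses are not given: they have to be found in the camera images.
- timer_box_hinge (a point): Middle of the hinge line of the box that holds the timer (a blue-knobbed round timer), 65 mm above the table. A loose white box, 112 mm deep (x), 158 wide (y), 62 high, about 0.6 kg, open on top; its hinge runs along the top of the long side farther from the robot. x: level, from the box's front to the hinge (box centre 56 mm from the hinge along -x); y along the hinge; z up.
- timer_box_lid (a joint): Angle (rad) of its green lid: plate 158 x 108 (hinge to free edge) x 4 mm; a snap at mid edge makes it 113 there, so upright its top is 178 mm above the table. 0 shut, 1.57 upright, 1.92 open at its stop, leaning 20 deg back to the hinge's +x. Hinge almost free: behind upright it lies back on its stop; from 10 deg past upright it falls shut in 2 s. Under 2 N near its edge moves it.
- empty_box_hinge (a point): The same point, with the same axes, of the other box, which is equal but empty. It stands open in the same way.
- empty_box_lid (a joint): Angle of the empty box's lid, measured in the same way.

How it is judged:
By the outcome, as a careful person would: the job done as asked, in the order asked, and still so for the second after the job is handed in, with the robot touching nothing.
It also fails if it takes over 32 s, if anything falls off the work surface, if the arm or the gripper's body presses on something with over 40 N, if the wrist force passes 120 N, or if a joint passes its speed limit or range.

### The arm

A 6-joint arm with a two-finger parallel gripper is mounted at the origin on the work surface; the furniture and walls round the work are solid. World frame = base frame: x ahead of the robot, y to its left, z up, the work surface at z = 0. Lengths are in m, angles in rad, forces in N, time in s.
With the tool pointing down it reaches from about 0.35 to 0.8 m from the base axis. Payload 7.3 kg.
Tool frame: the origin (TCP) lies between the finger pads; the fingertips stand 8 mm ahead of it and the grasp point (between the pads) lies 11 mm behind it (manip.tip_extent is the distance from the TCP to the fingertips, in m); z points along the fingers, y is the line along which they close (so a half turn about z gives the same grasp; the last joint's range is limited). The gripper opens to 85 mm and grips with 20 to 120 N. Pads are 22 mm wide; open, the fingers measure 114 mm over their backs; the gripper's body (76 mm by 85 mm) begins 54 mm behind the grasp point. The pads swing forward as they close: fully open they stand 13 mm farther back than shut.
Start: joints at [1.198, 0.342, 1.524, -0, 1.275, -0.146], TCP at [0.118, 0.512, 0.239] pointing down, gripper open.
Joint ranges: [-2.53, 2.53], [-0.77, 2.02], [0.04, 2.7], [-1, 4.14], [0.28, 2.66], [-3.11, 3.11]. Speed limits (rad/s): [2.57, 2.57, 3.14, 3.14, 3.14, 3.14].

### API

Orientations are given as a unit quaternion [w, x, y, z].
In Python, from plant import manip gives the robot as it stands.
- The arm moves only by the tool play_rows, never from a script. Its argument "steps" is a list of rows, each a list of 7 numbers: the turn, a rotation vector about the tool's x, y, z in degrees, then the shift along the tool's x, y, z in cm, then the opening, from 0 (shut) to 1 (fully open). In form: [[wx, wy, wz, dx, dy, dz, claw], ...]. A call has 1 to 20 rows; each row shifts and turns the commanded pose from where the row before left it, along the tool's axes as they then stand; what a row does not reach is not made up. A row lasts 1/8 s, in which the tool goes at most 62.5 mm and 10.7 degrees, less where a joint would pass 70% of its speed; a pose out of reach is approached as far as the arm can. A call is refused whole if a number of a shift passes 6.25 or a number of a turn 10.7, either way. A call with a gripper value outside its range is refused whole. The fingers move at their own pace and stop on an object; "newtons" is the grip in N (left out, the last holds). Time passes only in rows, so rows that do not move let the fingers close. It gives the time, the measured TCP pose, the force, the opening and the grip force at its end, in the units of the state.
- manip.get_state(): the state, without advancing time (a new reading comes with each control period).
- manip.read_camera(name): name is "scene" or "top"; returns a dict with "img" (400x640x3 uint8, blue, green, red), "range_z" (400x640 float32, m along the optical axis (not along the pixel's ray), 0 where there is no reading), "camera_matrix" (3x3 intrinsics, pixels), "rvec" (rotation vector, rad) and "tvec" (3), from world to camera coordinates, as OpenCV has them. Camera axes: x right, y down, z forward; pixel columns grow to the right and rows downward; lengths in m; the calibration is good to about 2 mm. A picture is of the moment at which its call begins.
- manip.close_job(): hands the job in; it is judged then, once.
Trained networks look in the newest picture that a camera, given by its name, has taken for a name from the list of things; names that differ only in an ending like _2 or _b are one class to them, and where a whole thing is asked for, a point or a joint stands for the part that bears it (a point fixed in the world has none). Each returns a list of dicts, best first, with "p" (0 to 1); they miss things now and then, are a little off and sometimes report something else, mostly with a low value. They report only what shows in the picture. A call takes as long as a camera call.
- manip.look_for(camera, label): "point" ([x, y, z] in m, in world coordinates, good to about 4 mm: the middle of the surface that is visible of it).
- manip.regions_of(camera, label): "region" (400x640 bool, what is visible of it).
- manip.tip_of(camera, label): "point" ([x, y, z] in m, in world coordinates, good to about 4 mm: a listed point, or the origin of a listed thing).
The state is a dict: "t": time; "joint_pos": joint angles; "joint_velocities": joint speeds; "effort": joint torques, N m; "tool_pos": TCP position; "tool_rot": TCP orientation; "contact_force": force on the tool from outside, world axes, zero at the start; "moment": the same for the moment, N m; "gripper_width": finger opening in m; "grasp_force": force on a finger pad.
Only numpy, scipy, OpenCV 4.12 (cv2) and the standard library are available. Lean on these libraries where they do the work, as an engineer would, in place of code of your own. Each camera call takes 0.05 s, during which the arm holds its last target. There are 200 camera calls.

## Working session

There is one attempt and no reset: what is moved stays moved. The work goes in short steps, Python scripts to look and compute and a tool call to move; the robot and the scene stay as the last step left them, time stands still between calls to the robot, and variables do not carry over. Pictures are saved under pics/ and viewed, at most 10 in all, crops included, and the job is handed in when it is done.

Besides the shell and the picture viewer there is one more tool, called after "Emit:" by a JSON object that holds its "method" and its "body", one argument or row to a line. play_rows: Moves the arm, as the interface text tells. Its arguments: {"type":"object","properties":{"steps":{"type":"array"},"newtons":{"type":"number"}},"required":["steps"]}

```bash
mkdir -p pics
python3 - <<'E'
from plant import manip
import cv2,numpy as np
for c in("scene","top"):
    r=manip.read_camera(c); cv2.imwrite(f"pics/{c}0.png",r["img"])
    for n in("timer_box_hinge","empty_box_hinge"):
        for d in manip.tip_of(c,n)[:3]: print(c,n,"tip",np.round(d["point"],3),round(d["p"],2))
        for d in manip.look_for(c,n)[:3]: print(c,n,"look",np.round(d["point"],3),round(d["p"],2))
s=manip.get_state(); print(s["t"],s["tool_pos"],s["tool_rot"],manip.tip_extent)
E
```

```text
scene timer_box_hinge tip [0.504 0.314 0.07 ] 0.82
scene timer_box_hinge look [0.494 0.301 0.066] 0.74
scene empty_box_hinge tip [ 0.495 -0.278  0.06 ] 0.68
scene empty_box_hinge look [ 0.49  -0.287  0.05 ] 0.72
top timer_box_hinge tip [0.504 0.315 0.066] 0.56
top timer_box_hinge look [0.494 0.314 0.067] 0.59
top empty_box_hinge tip [ 0.495 -0.283  0.063] 0.8
top empty_box_hinge look [ 0.471 -0.294  0.024] 0.61
0.5 [0.11804107 0.51156177 0.23928721] [6.61970221e-06 1.13158873e-01 9.93576907e-01 6.32877580e-06] 0.008
```

View pics/scene0.png

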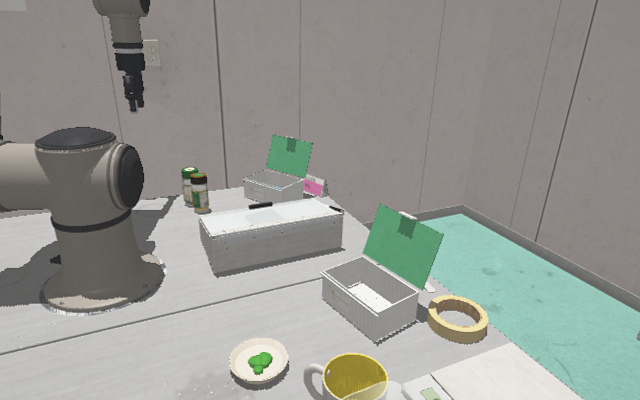

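View pics/top0.png

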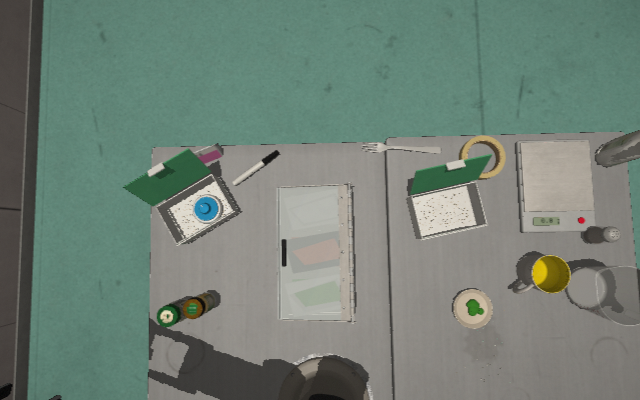

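The timer (blue knob, top image ~(207,208)) is in the left box. Its lid runs from (125,187) to (200,150), with a pink item just behind its right end at (210,157). The right box at (447,208) is empty. Next I measure the lid plane and the obstacles.

```bash
cat > h.py <<'E'
from plant import manip
import cv2,numpy as np
def cloud(c):
    r=manip.read_camera(c); z=r["range_z"]; K=r["camera_matrix"]; R=cv2.Rodrigues(np.array(r["rvec"],float))[0]; t=np.array(r["tvec"]).reshape(3)
    v,u=np.mgrid[:400,:640]; P=np.stack([(u-K[0,2])/K[0,0]*z,(v-K[1,2])/K[1,1]*z,z],-1)
    W=(P-t)@R; W[z<=0]=np.nan
    return r["img"],W
def lid(c,ylo=.15,yhi=.5):
    img,W=cloud(c); h=cv2.cvtColor(img,cv2.COLOR_BGR2HSV)
    m=(h[...,0]>55)&(h[...,0]<80)&(h[...,1]>120)&(W[...,1]>ylo)&(W[...,1]<yhi)&(W[...,0]>.4)&(W[...,2]>.04)&(W[...,2]<.25)
    m=cv2.erode(m.astype(np.uint8),np.ones((3,3)))>0
    return W[m],W,img
E
python3 - <<'E'
from h import *
for c in("scene","top"):
    for yl,yh in((.15,.5),(-.5,-.1)):
        p,W,img=lid(c,yl,yh)
        if len(p)<20: print(c,len(p));continue
        ctr=np.median(p,0); q=p[np.linalg.norm(p-ctr,axis=1)<.12]
        ctr=q.mean(0); n=np.linalg.svd(q-ctr,full_matrices=False)[2][2]; n*=np.sign(n[0])
        res=np.std((q-ctr)@n)
        print(c,len(q),ctr.round(3),n.round(3),"yaw",np.degrees(np.arctan2(n[1],n[0])).round(1),"res",res.round(4),q.min(0).round(3),q.max(0).round(3))
# height map around box
a=np.vstack([cloud(c)[1].reshape(-1,3) for c in("scene","top")]); a=a[~np.isnan(a).any(1)]
print("z*100 max; rows x .80->.40, cols y .56->.10")
for x in np.arange(.80,.39,-.02):
    print("%.2f"%x,*["%3d"%(100*b[:,2].max()) if len(b:=a[(abs(a[:,0]-x)<.01)&(abs(a[:,1]-y)<.01)]) else "  ." for y in np.arange(.60,.09,-.02)])
E
python3 - <<'E'
import cv2
i=cv2.imread('pics/top0.png')[120:280,90:330]; cv2.imwrite('pics/c.png',cv2.resize(i,None,fx=3,fy=3))
E
```

```text
scene 0
scene 0
top 1640 [0.521 0.325 0.119] [ 0.815  0.468 -0.341] yaw 29.9 res 0.001 [0.473 0.254 0.072] [0.571 0.394 0.166]
top 1017 [ 0.515 -0.276  0.119] [ 0.921  0.187 -0.34 ] yaw 11.5 res 0.0006 [ 0.487 -0.348  0.075] [ 0.544 -0.202  0.165]
z*100 max; rows x .80->.40, cols y .56->.10
0.80   .   .   .   .   .   .   .   .   .   .   .   .   .   .   .   .   .   .   .   .   .   .   .   .   .   .
0.78   .   .   .   .   .   .   .   .   .   .   .   .   .   .   .   .   .   .   .   .   .   .   .   .   .   .
0.76   .   .   .   .   .   .   .   .   .   .   .   .   .   .   .   .   .   .   .   .   .   .   .   .   .   .
0.74   .   .   .   .   .   .   .   .   .   .   .   .   .   .   .   .   .   .   .   .   .   .   .   .   .   .
0.72   .   .   .   .   .   .   .   .   .   .   .   .   .   .   .   .   .   .   .   .   .   .   .   .   .   .
0.70   .   .   .   .   .   .   .   .   .   .   .   .   .   .   .   .   .   .   .   .   .   .   .   .   .   .
0.68   .   .   .   .   .   .   .   .   .   .   .   .   .   .   .   .   .   .   .   .   .   .   .   .   .   .
0.66   .   .   .   .   .   .   .   .   .   . 
[... 780 characters left out ...]
17  13  10   7   6   2   1   0   0   0   0   0
0.50   .   .   .   .   .   .   .   .   .   .  16  17  15  13  10   7   5   2   6   6   0   0   0   0   0   7
0.48   .   .   .   .   .   .   .   .   .   0  14  14  11   8   6   2   3   4   2   6   6   0   0   0   0   7
0.46   .   .   .   .   .   .   .   .   .   0   0   9   6   1   1   2   4   4   2   5   6   0   0   0   0   6
0.44   .   .   .   .   .   .   .   .   .   0   0   5   6   1   0   2   2   2   6   6   6   0   0   0   0   7
0.42   .   .   .   .   .   .   .   .   .   0   0   0   6   6   0   1   6   6   6   5   0   0   0   0   0   7
0.40   .   .   .   .   .   .   .   .   .   0   0   0   0   6   6   6   6   6   0   0   0   0   0   0   0   6
```

View pics/c.png

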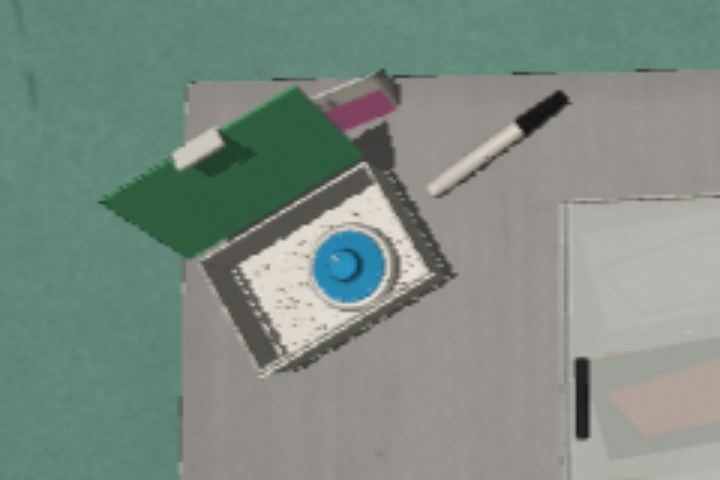

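Emit:
{"method": "play_rows", "body": {
  "steps": [
    [0, 0, 9.4, 0, 0, -0.6, 0],
    [0, 0, 9.4, 0, 0, -0.6, 0],
    [0, 0, 9.4, 0, 0, -0.6, 0],
    [0, 0, 9.4, 0, 0, -0.6, 0],
    [0, 0, 9.4, 0, 0, -0.6, 0],
    [0, 0, 0, -2.6, 2.3, 0, 0],
    [0, 0, 0, -2.6, 2.3, 0, 0],
    [0, 0, 0, -2.6, 2.3, 0, 0],
    [0, 0, 0, -2.6, 2.3, 0, 0],
    [0, 0, 0, -2.6, 2.3, 0, 0],
    [0, 0, 0, -2.6, 2.3, 0, 0],
    [0, 0, 0, -2.6, 2.3, 0, 0],
    [0, 0, 0, -2.6, 2.3, 0, 0],
    [0, 0, 0, -2.6, 2.3, 0, 0],
    [0, 0, 0, -2.6, 2.3, 0, 0],
    [0, 0, 0, -2.6, 2.3, 0, 0],
    [0, 0, 0, -2.6, 2.3, 0, 0],
    [0, 0, 0, -2.6, 2.3, 0, 0],
    [0, 0, 0, -2.6, 2.3, 0, 0]
  ]
}}

```text
t: 3.18
tool_pos: [0.5799, 0.3569, 0.2692]
tool_rot: [-0.0, 0.5, 0.866, 0.0]
contact_force: [1.4, -0.6, 0.7]
gripper_width: -0.0001
grasp_force: 0.0
```

Emit:
{"method": "play_rows", "body": {
  "steps": [
    [0, 0, 0, 0, 0, 2.5, 0],
    [0, 0, 0, 0, 0, 2.5, 0],
    [0, 0, 0, 0, 0, 2.5, 0],
    [0, 0, 0, 0, 0, 2.5, 0],
    [0, 0, 0, 0, 0, 2.5, 0],
    [0, 0, 0, 0, 0, 0, 0]
  ]
}}

```text
t: 3.92
tool_pos: [0.5778, 0.3568, 0.142]
tool_rot: [-0.001, 0.5, 0.866, -0.002]
contact_force: [0.1, -0.2, -0.3]
gripper_width: 0.0002
grasp_force: 0.0
```

Run:
```python
from h import *
r=manip.read_camera("scene")["img"]; t=manip.read_camera("top")["img"]
cv2.imwrite("pics/d.png",np.hstack([cv2.resize(r[100:240,200:380],None,fx=2.2,fy=2.2),cv2.resize(t[120:260,90:270],None,fx=2.2,fy=2.2)]))
```

```text
(no output)
```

View pics/d.png

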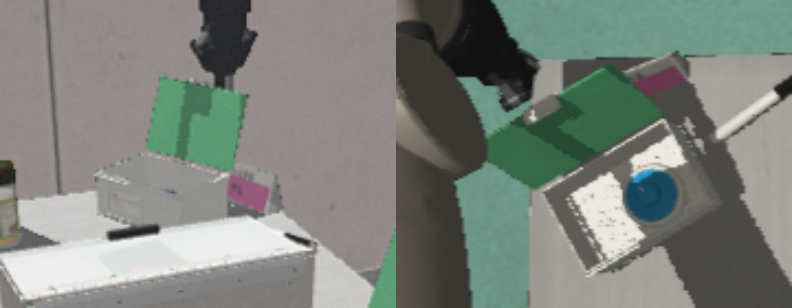

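The finger is behind the lid and clear of it. I push slowly toward the box front.

Emit:
{"method": "play_rows", "body": {
  "steps": [
    [0, 0, 0, 0, -0.6, 0, 0],
    [0, 0, 0, 0, -0.6, 0, 0],
    [0, 0, 0, 0, -0.6, 0, 0],
    [0, 0, 0, 0, -0.6, 0, 0],
    [0, 0, 0, 0, -0.6, 0, 0],
    [0, 0, 0, 0, -0.6, 0, 0],
    [0, 0, 0, 0, -0.6, 0, 0],
    [0, 0, 0, 0, -0.6, 0, 0],
    [0, 0, 0, 0, -0.6, 0, 0],
    [0, 0, 0, 0, -0.6, 0, 0]
  ]
}}

```text
t: 5.28
tool_pos: [0.5282, 0.3281, 0.1467]
tool_rot: [0.002, 0.5, 0.866, 0.002]
contact_force: [1.6, 1.5, 10.9]
gripper_width: -0.0
grasp_force: 5.1
```

```bash
cat > m.py <<'E'
from h import *
p,W,img=lid("top"); ctr=np.median(p,0); q=p[np.linalg.norm(p-ctr,axis=1)<.12]
ctr=q.mean(0); n=np.linalg.svd(q-ctr,full_matrices=False)[2][2]; n*=np.sign(n@[.867,.499,0])
print(len(q),ctr.round(3),n.round(3),"past upright deg",np.degrees(np.arcsin(n[2])).round(1),"yaw",np.degrees(np.arctan2(n[1],n[0])).round(1))
s=manip.get_state(); d=s["tool_pos"]-np.array([.505,.315,.065]); print(s["t"],"u",d@[.867,.499,0],"h",d[2],s["contact_force"])
E
python3 m.py
```

```text
138 [0.494 0.345 0.126] [ 0.864  0.493 -0.105] past upright deg -6.0 yaw 29.7
5.325 u 0.025953166285786283 h 0.0817929473940372 [0.1636538  0.76946072 9.96704172]
```

Emit:
{"method": "play_rows", "body": {
  "steps": [
    [0, 0, 0, 0, 0.4, -0.4, 0],
    [0, 0, 0, 0, 0.4, -0.5, 0],
    [0, 0, 0, 0, 0.2, -0.5, 0],
    [0, 0, 0, 0, 0, -0.4, 0],
    [0, 0, 0, 0, 0, 0, 0]
  ]
}}

```text
t: 5.95
tool_pos: [0.5357, 0.3324, 0.1625]
tool_rot: [0.0, 0.5, 0.866, 0.0]
contact_force: [0.3, 1.1, 0.1]
gripper_width: -0.0002
grasp_force: 0.0
```

```bash
python3 m.py
python3 - <<'E'
from h import *
r=manip.read_camera("scene")["img"]; t=manip.read_camera("top")["img"]
cv2.imwrite("pics/e.png",np.hstack([cv2.resize(r[100:240,200:380],None,fx=2.2,fy=2.2),cv2.resize(t[120:260,90:270],None,fx=2.2,fy=2.2)]))
for n in manip.tip_of("scene","timer_box_hinge")[:1]:print(n["point"])
E
```

```text
189 [0.497 0.341 0.126] [ 0.863  0.494 -0.102] past upright deg -5.8 yaw 29.8
6.0 u 0.035132638006496346 h 0.09728061162267404 [-0.21258023 -0.1018893  -0.20093047]
[0.5053, 0.3153, 0.0709]
```

View pics/e.png

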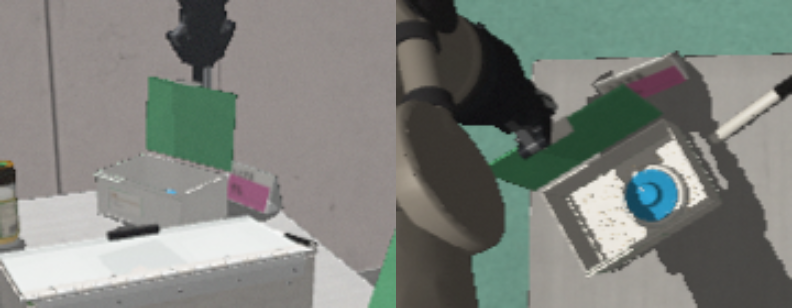

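Emit:
{"method": "play_rows", "body": {
  "steps": [
    [0, 0, 0, 0, -0.6, 0, 0],
    [0, 0, 0, 0, -0.6, 0, 0],
    [0, 0, 0, 0, -0.6, 0, 0],
    [0, 0, 0, 0, -0.6, 0, 0],
    [0, 0, 0, 0, -0.5, 0, 0]
  ]
}}

```text
t: 6.78
tool_pos: [0.5101, 0.3177, 0.1624]
tool_rot: [0.0, 0.5, 0.866, 0.0]
contact_force: [0.6, -0.4, -0.3]
gripper_width: -0.0002
grasp_force: 0.0
```

```bash
python3 m.py
```

```text
54 [0.513 0.289 0.131] [0.865 0.492 0.096] past upright deg 5.5 yaw 29.7
6.825 u 0.005280011353674614 h 0.09739461520005979 [ 0.15617153  0.47574171 -0.91935793]
```

It is 5.5° past upright. I push about 14 mm more, then retract at once.

Emit:
{"method": "play_rows", "body": {
  "steps": [
    [0, 0, 0, 0, -0.5, 0, 0],
    [0, 0, 0, 0, -0.5, 0, 0],
    [0, 0, 0, 0, -0.5, 0, 0],
    [0, 0, 0, 0, 0, 0, 0],
    [0, 0, 0, 0, 1, 0, 0],
    [0, 0, 0, 0, 2, 0, 0],
    [0, 0, 0, 0, 2, -1, 0],
    [0, 0, 0, 0, 2, -2, 0],
    [0, 0, 0, 0, 0, -3, 0],
    [0, 0, 0, 0, 0, -3, 0],
    [0, 0, 0, 0, 0, -3, 0],
    [0, 0, 0, 0, 0, -3, 0],
    [0, 0, 0, 0, 0, 0, 0],
    [0, 0, 0, 0, 0, 0, 0],
    [0, 0, 0, 0, 0, 0, 0],
    [0, 0, 0, 0, 0, 0, 0],
    [0, 0, 0, 0, 0, 0, 0],
    [0, 0, 0, 0, 0, 0, 0],
    [0, 0, 0, 0, 0, 0, 0],
    [0, 0, 0, 0, 0, 0, 0]
  ]
}}

```text
t: 9.32
tool_pos: [0.5581, 0.3454, 0.3124]
tool_rot: [0.0, 0.5, 0.866, 0.0]
contact_force: [-0.4, 0.7, -0.1]
gripper_width: -0.0001
grasp_force: 0.0
```

```bash
python3 m.py
python3 - <<'E'
from h import *
r=manip.read_camera("scene")["img"]; t=manip.read_camera("top")["img"]
cv2.imwrite("pics/f.png",np.hstack([cv2.resize(r[100:240,200:380],None,fx=2.2,fy=2.2),cv2.resize(t[120:260,90:270],None,fx=2.2,fy=2.2)]))
E
```

```text
1732 [0.46  0.293 0.068] [0.003 0.    1.   ] past upright deg 89.8 yaw 1.8
9.375 u 0.061221506283057336 h 0.24736630059585113 [ 0.00297724  0.10249448 -0.27995364]
```

View pics/f.png

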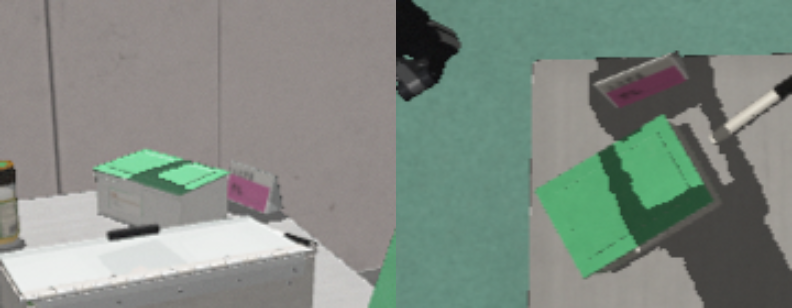

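The lid is flat and shut at z = 68 mm, the box has not shifted, and the arm is clear.

```bash
python3 -c "
from plant import manip
print(manip.close_job())"
```

```text
the job is handed in; nothing more can be done
None
```

The timer box is shut: I pushed its lid past upright and it fell flat on its own. The timer box stayed where it was, I never touched the empty box, so it still stands open, and the job was handed in at about 9.5 s.

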